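Refit the gas ring's push-in knob and hold it pressed

ROBOT

A 6-joint arm with a two-finger parallel gripper is mounted at the origin on a cart in front of the work surface, level with it; the furniture and walls round the work are solid. World frame = base frame: x ahead of the robot, y to its left, z up, the work surface at z = 0. Lengths are in m, angles in rad, forces in N, time in s.
With the tool pointing down it reaches from about 0.3 to 0.75 m from the base axis. Payload 8.5 kg.
Tool frame: the origin (TCP) lies at the very end of the fingers, on their centre line; the grasp point (between the pads) lies 19 mm behind it (bot.tcp_to_grasp is the distance from the TCP to the grasp point, in m); z points along the fingers, y is the line along which they close (so a half turn about z gives the same grasp; the last joint's range is limited). The gripper opens to 85 mm and grips with 20 to 120 N. Pads are 22 mm wide; open, the fingers measure 114 mm over their backs; the gripper's body (76 mm by 85 mm) begins 54 mm behind the grasp point. The pads swing forward as they close: fully open they stand 13 mm farther back than shut.
Start: joints at [-1.462, 0.381, 1.297, -0, 1.464, -0.215], TCP at [0.175, -0.521, 0.231] pointing down, gripper open.
Joint ranges: [-3.11, 3.11], [-0.89, 2.33], [0.22, 2.48], [-1.42, 4.56], [0.17, 2.85], [-2.88, 2.88]. Speed limits (rad/s): [2.39, 2.39, 3.14, 3.14, 3.14, 3.14].

INTERFACE

Orientations are given as a unit quaternion [w, x, y, z].
In Python, from rig import bot gives the robot as it stands.
- The arm moves only by the shell command python3 -m handwheel 'ROWS' [FORCE]. ROWS is a JSON object of lists of equal length, an entry for each row: "gripper": the opening, from 0 (shut) to 1 (fully open); "translation": the shift along the tool's x, y, z in units of 25 mm (1.0 is 25 mm), a list of three; "rot": the turn, a rotation vector about the tool's x, y, z in degrees, a list of three. A call has 1 to 10 rows; each row is the pose to reach, as a shift and turn from the pose commanded when the call began, along the tool's axes at that moment; what a row does not reach only later rows make up. A row lasts 1/12 s, in which the tool goes at most 41.7 mm and 7.16 degrees, less where a joint would pass 70% of its speed; a pose out of reach is approached as far as the arm can. A call with a gripper value outside its range is refused whole. The fingers move at their own pace and stop on an object; FORCE is the grip in N (left out, the last holds). Time passes only in rows, so rows that repeat a pose let the fingers close. It gives the time, the measured TCP pose, the force, the opening and the grip force at its end, in the units of the state.
- bot.sense(): the state, without advancing time (a new reading comes with each control period).
- bot.read_camera(name): name is "scene" or "side" or "wrist"; returns (picture, depth): 480x640x3 uint8, red, green, blue; 480x640 float32, m along the optical axis (not along the pixel's ray), 0 where there is no reading.
- bot.camera_params(name): a dict with "vertical_fov" (degrees; the focal length in pixels is half the picture's height over the tangent of half this angle, whatever the lens; pixels are square), "cx", "cy" (the principal point, pixels), "k1" (the pictures are not rectified: a ray, as slopes to the right and down, at radius r is drawn at 1 + k1 r^2 times it, then the intrinsics apply), "R" (3x3) and "t" (3): a world point X has camera coordinates R X + t; the wrist camera has in their place "mount" (4x4, takes a point from camera to tool coordinates, whose origin is the TCP and whose axes are the flange's). Camera axes: x right, y down, z forward; pixel columns grow to the right and rows downward; lengths in m; the calibration is good to about 2 mm. A picture is of the moment at which its call begins: read the wrist's pose just before it. camera_params takes no time and is no camera call.
- bot.job_done(): hands the job in; it is judged then, once.
Trained networks look in the newest picture that a camera, given by its name, has taken for a name from the list of things; names that differ only in an ending like _2 or _b are one class to them, and where a whole thing is asked for, a point or a joint stands for the part that bears it (a point fixed in the world has none). Each returns a list of dicts, best first, with "p" (0 to 1); they miss things now and then, are a little off and sometimes report something else, mostly with a low value. They report only what shows in the picture. A call takes as long as a camera call.
- bot.find_in(camera, name): "point" ([x, y, z] in m, in the coordinates of the camera as it stood for that picture, good to about 4 mm: the middle of the surface that is visible of it).
- bot.place_of(camera, name): "point" ([x, y, z] in m, in the coordinates of the camera as it stood for that picture, good to about 4 mm: a listed point, or the origin of a listed thing).
The state is a dict: "t": time; "qpos": joint angles; "qvel": joint speeds; "effort": joint torques, N m; "tcp_pos": TCP position; "tool_rot": TCP orientation; "wrist_force": force on the tool from outside, world axes, zero at the start; "moment": the same for the moment, N m; "grip_width": finger opening in m; "gripper_force": force on a finger pad.
Only numpy, scipy, OpenCV 4.12 (cv2) and the standard library are available. Lean on these libraries where they do the work, as an engineer would, in place of code of your own. Each camera call takes 0.05 s, during which the arm holds its last target. There are 200 camera calls.

TASK

The control knob of the tabletop gas ring was taken off for cleaning and lies in the little wooden drawer box beside it: pull the drawer out as far as it goes and take the knob out. Turn the knob so that the D-shaped hole in its underside matches the flat on the ring's bare valve spindle, push it fully home on the spindle, then press knob and spindle all the way in against the valve spring, as you would to light the ring. Finish like that, with the gripper still on the knob holding it pressed in, and leave the mug, lemon and timer where they stand.

Things in the scene. Friction and masses are not known exactly. Their poses are not given: they have to be found in the camera images.
- gas_ring: low stainless tabletop gas ring, fixed, 280 mm deep (x) x 220 wide, with a square black pan support (150 x 150 mm, top at z = 102 mm) on its rear part. Origin: centre of its footprint at worktop height; x from its front edge (nearest the robot) to its rear, y to its left, z up.
- bezel (a point): middle of the top of the flat black round bezel (62 mm across, top 65 mm above the worktop) in the ring's front part, 90 mm in front of gas_ring's origin, y = 0. The bare spindle stands in it. A white off tick lies on its burner side; the nearest bar of the pan support is 65 mm away. Axes as gas_ring's.
- spindle_tip (a point): centre of the upper end of the valve spindle: an upright steel D-shaft, 10 mm diameter, standing 20 mm out of the bezel (tip at z = 85 mm). Axes as gas_ring's. Its flat lies 2 mm from the axis and faces the burner (+x), towards the off tick; the tip is chamfered 1.5 mm. The spindle does not turn; this point sinks with it as it is pressed.
- spindle (a joint): how far the spindle is pressed in, m: 0 = out, 0.005 = fully in, at its stop. A spring pushes it out: about 4 N to start it, 9 N at full travel.
- knob: black cooker knob, about 60 g, lying upright on the drawer's floor: a round skirt 48 mm across and 16 mm high, on it an upright grip bar 12 mm wide, 44 long and 18 high (top 34 mm above the underside) along x; its +x end tapers to a pointer with a white line. Origin: centre of the underside, on the axis of the hole; x towards the pointer, z up.
- knob_hole (a point): mouth of the D-shaped hole in the knob's underside, at the knob's origin, same axes: 11.5 mm diameter, 13 mm deep, lead-in 2 mm, flat 2.75 mm from the axis on the pointer side, so it fits only with the pointer towards burner and off tick (knob x along gas_ring x, within 0.15 rad). Home: mouth 13 mm below the spindle's tip, 7 mm above the bezel (2 mm when pressed in).
- knob_pointer (a point): top of the pointer's point: 23 mm along knob x from the knob's axis, 34 mm above its underside.
- drawer_box: dark wooden box with one drawer, fixed; 180 mm deep x 180 wide x 85 high. Origin: centre of its footprint at worktop height; x from its front to its rear. A tape roll lies on its top. Drawer inside: 150 mm wide, floor 15 mm and side walls 60 mm above the worktop; the knob lies 50 to 64 mm behind the front panel's inner face and travels with it, a teaspoon at the back.
- drawer (a joint): how far the drawer is out, m: 0 = shut, 0.115 = at its stop. It slides along drawer_box -x with about 1 N of friction and stays where it is left.
- drawer_handle (a point): middle of the drawer's handle: a level steel bar, 10 mm thick, 90 mm long along drawer_box y, 57 mm above the worktop, its axis 32 mm in front of the front panel (panel top 83 mm up, 12 mm thick). Axes as drawer_box's.
- mug: green and cream mug, 86 mm across, 99 high, at the front right edge of the worktop; origin under its middle. Leave it.
- kitchen_timer: round kitchen timer, 65 mm across, 52 high, at the front left; origin under its centre. Leave it.
- lemon: lemon, 71 x 53 x 51 mm, at the front right; origin under its centre. Leave it.

How it is judged:
By the outcome, as a careful person would: the job done as asked, in the order asked, and still so for the second after the job is handed in, while the arm keeps its last pose, push and grip.
It also fails if it takes over 51 s, if anything falls off the work surface, if the arm or the gripper's body presses on something with over 40 N, if the wrist force passes 120 N, or if a joint passes its speed limit or range.

## Working session

There is one attempt and no reset: what is moved stays moved. The work goes in short steps, Python scripts to look and compute and a shell command to move; the robot and the scene stay as the last step left them, time stands still between calls to the robot, and variables do not carry over. Pictures are saved under pics/ and viewed, at most 10 in all, crops included, and the job is handed in when it is done.

```bash
ls; mkdir -p pics
cat > h.py <<'E'
import numpy as np, cv2
from rig import bot
from scipy.spatial.transform import Rotation as Rn
def pose():
    s=bot.sense(); q=s["tool_rot"]; return Rn.from_quat([q[1],q[2],q[3],q[0]]).as_matrix(), np.array(s["tcp_pos"])
def cam2world(name,p,R=None,t=None):
    c=bot.camera_params(name)
    if "mount" in c:
        m=np.array(c["mount"]); x=m[:3,:3]@np.array(p)+m[:3,3]; return R@x+t
    return np.array(c["R"]).T@(np.array(p)-np.array(c["t"]))
def snap(name,fn=None):
    R,t=pose(); im,d=bot.read_camera(name)
    if fn: cv2.imwrite(fn,im[:,:,::-1])
    return im,d,R,t
def look(name,things,R,t):
    for n in things:
        for k,f in (("place",bot.place_of),("find",bot.find_in)):
            print(name,n,k,[(np.round(cam2world(name,r["point"],R,t),4).tolist(),round(r["p"],2)) for r in f(name,n)[:2]])
def pix2world(name,u,v,z,R=None,t=None):
    "intersect pixel ray with depth z along axis"
    c=bot.camera_params(name); f=240/np.tan(np.radians(c["vertical_fov"])/2)
    K=np.array([[f,0,c["cx"]],[0,f,c["cy"]],[0,0,1]])
    a=cv2.undistortPoints(np.array([[[u,v]]],float),K,np.array([c["k1"],0,0,0,0.]))[0,0]
    return cam2world(name,[a[0]*z,a[1]*z,z],R,t)
E
python3 - <<'E'
from h import *
print(bot.sense()["t"],pose())
for n in ("scene","side"):
    im,d,R,t=snap(n,f"pics/{n}0.png")
    look(n,["bezel","spindle_tip","gas_ring","drawer_box","drawer_handle"],R,t)
    for o in ("mug","lemon","kitchen_timer"): print(n,o,[np.round(cam2world(n,r["point"]),3) for r in bot.place_of(n,o)[:1]])
E
```

```text
pics
0.0 (array([[ 9.48036174e-01,  3.18162516e-01, -1.61391021e-04],
       [ 3.18162396e-01, -9.48035061e-01,  1.48738858e-03],
       [ 3.20226948e-04, -1.46144674e-03, -9.99998881e-01]]), array([ 0.174961  , -0.52111782,  0.23069516]))
scene bezel place [([0.458, 0.1393, 0.0663], 0.78)]
scene bezel find [([0.5123, 0.1483, 0.0638], 0.6)]
scene spindle_tip place [([0.4553, 0.142, 0.0859], 0.58), ([0.6788, -0.1849, 0.0011], 0.2)]
scene spindle_tip find [([0.5124, 0.1478, 0.0626], 0.57)]
scene gas_ring place [([0.5506, 0.1323, 0.0032], 0.59)]
scene gas_ring find [([0.5102, 0.1452, 0.0626], 0.7), ([0.4032, 0.4075, 0.0363], 0.47)]
scene drawer_box place [([0.6768, -0.1823, 0.0009], 0.73)]
scene drawer_box find [([0.6239, -0.1432, 0.0857], 0.81)]
scene drawer_handle place [([0.5352, -0.1768, 0.0584], 0.59)]
scene drawer_handle find [([0.5658, -0.1402, 0.055], 0.84)]
scene mug [array([ 0.418, -0.55 , -0.002])]
scene lemon [array([ 0.414, -0.37 ,  0.002])]
scene kitchen_timer [array([0.42 , 0.402, 0.001])]
side bezel place [([0.4557, 0.1425, 0.0621], 0.85)]
side bezel find [([0.517, 0.1806, 0.0606], 0.75)]
side spindle_tip place []
side spindle_tip find []
side gas_ring place [([0.5466, 0.1407, 0.0014], 0.75)]
side gas_ring find [([0.5176, 0.179, 0.0611], 0.67)]
side drawer_box place [([0.6742, -0.1802, 0.0014], 0.71), ([0.5454, 0.1397, -0.0015], 0.63)]
side drawer_box find [([0.6236, -0.1015, 0.0631], 0.77)]
side drawer_handle place [([0.5318, -0.18, 0.0575], 0.68)]
side drawer_handle find [([0.5656, -0.1561, 0.0572], 0.92), ([0.405, 0.4227, 0.0353], 0.51)]
side mug []
side lemon [array([ 0.414, -0.373,  0.002])]
side kitchen_timer [array([0.416, 0.408, 0.001])]
```

View pictures.

View pics/scene0.png

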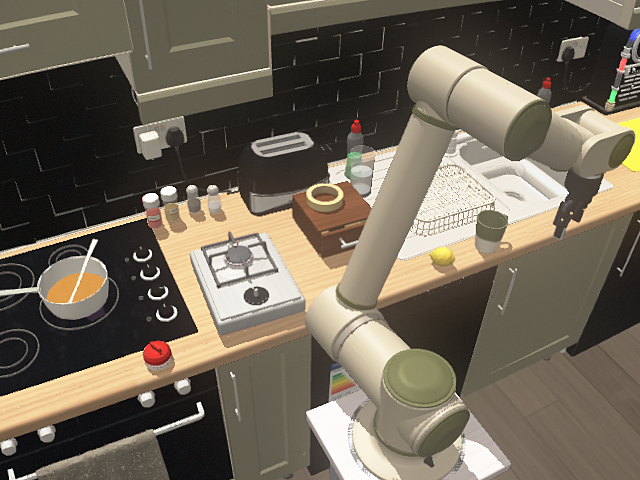

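View pics/side0.png

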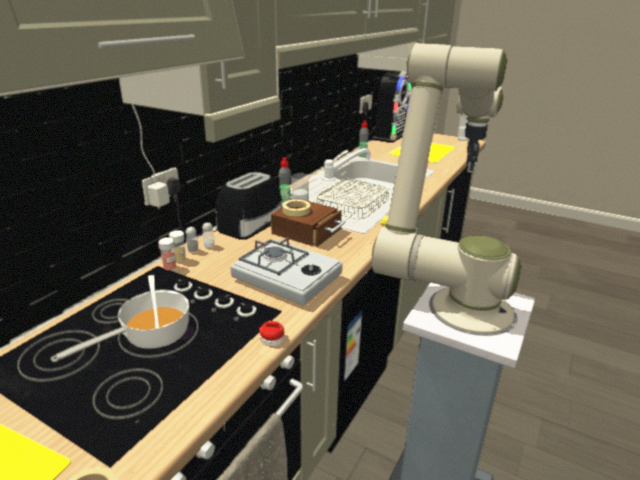

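The scene shows the ring with its bezel at about (256,297) and the drawer box with its handle at (350,243). The side view shows the bezel at (311,270). The path over the lemon and mug is clear, so I'll move the wrist camera over the work.

```bash
python3 - <<'E'
from h import *
c=bot.camera_params("wrist"); print(np.round(c["mount"],3), c["vertical_fov"])
E
python3 -m handwheel '{"gripper":[0.3,0.3,0.3,0.3,0.3,0.3,0.3,0.3,0.3,0.3],"translation":[[1.4,-1,-0.3],[2.8,-2,-0.6],[4.2,-3,-0.9],[5.6,-4,-1.2],[7,-5,-1.5],[8.4,-6,-1.8],[9.8,-7,-2.1],[11.2,-8,-2.4],[12.6,-9,-2.7],[13.5,-10,-2.8]],"rot":[[0,0,-7],[0,0,-14],[0,0,-21],[0,0,-28],[0,0,-35],[0,0,-42],[0,0,-49],[0,0,-56],[0,0,-63],[0,0,-70]]}' 40
```

```text
[[ 0.001 -0.952 -0.306  0.078]
 [ 1.     0.001  0.    -0.   ]
 [ 0.    -0.306  0.952 -0.143]
 [ 0.     0.     0.     1.   ]] 71.52509775082117
t: 2.23
tcp_pos: [0.4121, -0.184, 0.3011]
tool_rot: [0.001, 0.714, 0.7, 0.0]
wrist_force: [0.8, -0.9, -0.7]
grip_width: 0.0258
gripper_force: 0.0
```

Run:
```python
from h import *
im,d,R,t=snap("wrist","pics/w1.png"); print(R,t)
look("wrist",["bezel","spindle_tip","drawer_box","drawer_handle"],R,t)
```

```text
[[ 1.93901801e-02  9.99811277e-01  1.19637392e-03]
 [ 9.99811597e-01 -1.93890934e-02 -9.13344748e-04]
 [-8.89975773e-04  1.21385844e-03 -9.99998867e-01]] [ 0.41214993 -0.18402958  0.30105271]
wrist bezel place []
wrist bezel find [([0.5884, 0.0241, 0.0317], 0.89), ([0.5591, -0.1737, 0.0617], 0.64)]
wrist spindle_tip place []
wrist spindle_tip find []
wrist drawer_box place [([0.6728, -0.1842, 0.0037], 0.71)]
wrist drawer_box find [([0.6224, -0.1765, 0.0882], 0.77)]
wrist drawer_handle place [([0.5314, -0.1761, 0.0632], 0.84)]
wrist drawer_handle find [([0.5633, -0.1672, 0.0629], 0.98)]
```

View pics/w1.png

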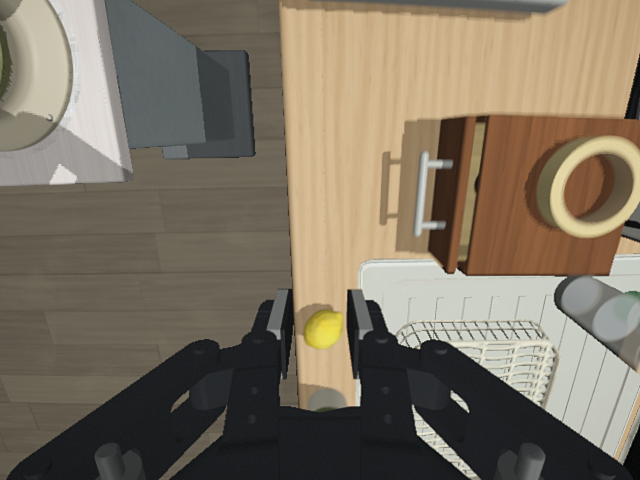

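The wrist view shows the handle bar from (424,153) to (419,234), the panel's top edge at about x 445–470 and the drawer slightly open. I'll turn those pixels into positions.

Run:
```python
from h import *
im,d,R,t=snap("wrist")
for u,v in [(424,155),(421,195),(418,232),(488,122),(468,268),(640-8,125),(606,270)]:
    z=np.median([x for x in d[v-1:v+2,u-1:u+2].ravel() if x>0]); print(u,v,pix2world("wrist",u,v,z,R,t).round(4))
# bright bar centroid points: depth window at handle height
w=[]
for v in range(158,230,4):
  for u in range(405,436):
    z=d[v,u]
    if z>0:
      p=pix2world("wrist",u,v,z,R,t)
      if .045<p[2]<.075: w.append(p)
w=np.array(w); print(len(w),w.mean(0),w.min(0),w.max(0)); k=np.polyfit(w[:,1],w[:,0],1); print(k)
```

```text
424 155 [ 0.5283 -0.1327  0.0614]
421 195 [ 0.5274 -0.1776  0.0622]
418 232 [ 0.5268 -0.2222  0.0619]
488 122 [ 0.5868 -0.0992  0.0823]
468 268 [ 0.5833 -0.2623  0.0813]
632 125 [ 0.7421 -0.103   0.0858]
606 270 [ 0.7517 -0.2686  0.0852]
188 [ 0.53022693 -0.17750459  0.0612333 ] [ 0.52368714 -0.21604221  0.05717505] [ 0.54725168 -0.13583277  0.06421182]
[-0.04505913  0.52222873]
```

```bash
python3 -m handwheel '{"gripper":[0.25,0.25,0.25,0.25,0.25,0.25,0.25,0.25,0.25,0.25],"translation":[[0.35,1.4,1],[0.35,2.8,2],[0.35,4,3.4],[0.35,4.7,4.9],[0.35,4.7,6.2],[0.35,4.7,7.4],[0.35,4.7,8],[0.35,4.7,8],[0.35,4.7,8],[0.35,4.7,8]],"rot":[[0,0,0],[0,0,0],[0,0,0],[0,0,0],[0,0,0],[0,0,0],[0,0,0],[0,0,0],[0,0,0],[0,0,0]]}'
python3 - <<'E'
from h import *
im,d,R,t=snap("wrist","pics/w2.png")
look("wrist",["drawer_handle"],R,t)
im,d,R,t=snap("scene"); look("scene",["drawer_handle"],R,t)
E
```

```text
t: 3.57
tcp_pos: [0.5292, -0.1806, 0.1017]
tool_rot: [0.001, 0.716, 0.698, 0.0]
wrist_force: [-0.1, -0.0, 0.0]
grip_width: 0.0212
gripper_force: 0.0
wrist drawer_handle place [([0.5327, -0.1755, 0.061], 0.8)]
wrist drawer_handle find [([0.5639, -0.1486, 0.0621], 0.72)]
scene drawer_handle place [([0.5334, -0.179, 0.0577], 0.88), ([0.4177, 0.4036, 0.0027], 0.75)]
scene drawer_handle find [([0.5652, -0.1641, 0.0554], 0.72)]
```

View pics/w2.png

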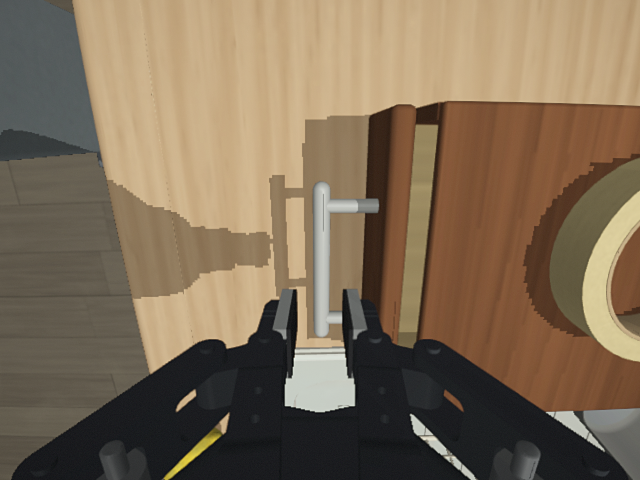

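The bar at u≈321 lies midway between the fingers (u≈320), with clearance to the panel. Next I'll descend, grip and pull.

```bash
python3 -m handwheel '{"gripper":[0.25,0.25,0.25,0.25,0,0,0,0],"translation":[[0,0.04,1.2],[0,0.04,2.4],[0,0.04,2.4],[0,0.04,2.4],[0,0.04,2.4],[0,0.04,2.4],[0,0.04,2.4],[0,0.04,2.4]],"rot":[[0,0,0],[0,0,0],[0,0,0],[0,0,0],[0,0,0],[0,0,0],[0,0,0],[0,0,0]]}' 60
```

```text
t: 4.53
tcp_pos: [0.5299, -0.1799, 0.0408]
tool_rot: [0.0, 0.716, 0.698, 0.0]
wrist_force: [0.5, 0.7, 5.5]
grip_width: 0.0077
gripper_force: 58.6
```

```bash
python3 -m handwheel '{"gripper":[0,0,0,0,0,0,0,0,0,0],"translation":[[0,-0.5,0],[0,-1,0],[0,-1.6,0],[0,-2.2,0],[0,-2.8,0],[0,-3.3,0],[0,-3.8,0],[0,-4.2,0],[0,-4.5,0],[0,-4.5,0]],"rot":[[0,0,0],[0,0,0],[0,0,0],[0,0,0],[0,0,0],[0,0,0],[0,0,0],[0,0,0],[0,0,0],[0,0,0]]}'
```

```text
t: 5.37
tcp_pos: [0.4259, -0.1776, 0.0411]
tool_rot: [0.009, 0.718, 0.696, 0.007]
wrist_force: [53.5, 19.6, -23.4]
grip_width: 0.0073
gripper_force: 59.2
```

```bash
python3 -m handwheel '{"gripper":[0,0,0],"translation":[[0,0.3,0],[0,0.3,0],[0,0.3,0]],"rot":[[0,0,0],[0,0,0],[0,0,0]]}'
python3 - <<'E'
from h import *
im,d,R,t=snap("scene"); look("scene",["drawer_handle","drawer_box","knob","knob_pointer"],R,t)
im,d,R,t=snap("wrist","pics/w3.png");look("wrist",["drawer_handle","drawer_box","knob","knob_pointer"],R,t)
E
```

```text
t: 5.62
tcp_pos: [0.4261, -0.1773, 0.0409]
tool_rot: [0.002, 0.716, 0.698, 0.001]
wrist_force: [5.8, 3.0, 5.3]
grip_width: 0.0075
gripper_force: 62.0
scene drawer_handle place [([0.4272, -0.1766, 0.0587], 0.8), ([0.4157, 0.4045, 0.0022], 0.64)]
scene drawer_handle find [([0.4697, -0.1542, 0.0335], 0.86)]
scene drawer_box place [([0.677, -0.1821, -0.0005], 0.91)]
scene drawer_box find [([0.5846, -0.1739, 0.0587], 0.96)]
scene knob place [([0.5317, -0.1718, 0.0156], 0.69)]
scene knob find [([0.5319, -0.1629, 0.0412], 0.56)]
scene knob_pointer place [([0.5507, -0.1607, 0.0481], 0.53)]
scene knob_pointer find [([0.5341, -0.1636, 0.0398], 0.56)]
wrist drawer_handle place [([0.421, -0.1733, 0.0581], 0.55)]
wrist drawer_handle find [([0.5175, -0.1463, 0.0189], 0.67)]
wrist drawer_box place [([0.5283, -0.171, 0.0141], 0.53)]
wrist drawer_box find []
wrist knob place []
wrist knob find [([0.523, -0.1669, 0.0292], 0.65), ([0.5209, -0.1506, 0.0176], 0.22)]
wrist knob_pointer place [([0.5501, -0.1571, 0.0501], 0.9)]
wrist knob_pointer find [([0.5224, -0.1579, 0.0321], 0.9)]
```

View pics/w3.png

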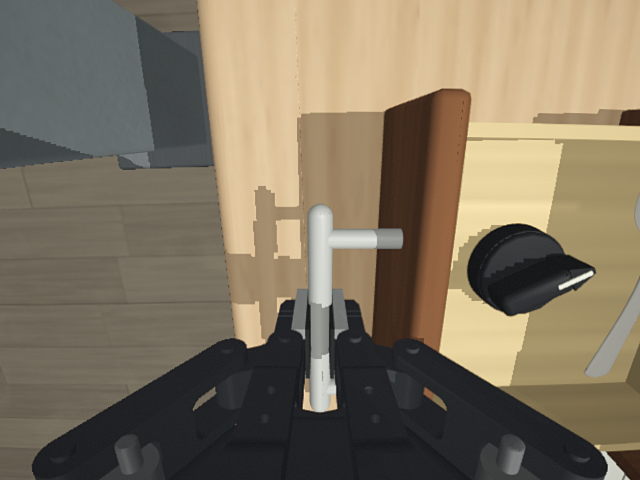

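The drawer is at its stop: the handle is at x 0.426 and 0.249 was expected from the box origin. The knob skirt centre is at about (515,268) and the pointer at (590,268), for a yaw of about 30°. I'll release, rise and look from above.

```bash
python3 -m handwheel '{"gripper":[0.25,0.25,0.25,0.25,0.3,0.4,0.4,0.4,0.4,0.4],"translation":[[0,0,0],[0,0,0],[0,0,-1.5],[0,0,-3],[0,0.5,-4.5],[0,2,-5.4],[0,3.3,-5.6],[0,4.1,-5.6],[0,4.1,-5.6],[0,4.1,-5.6]],"rot":[[0,0,0],[0,0,0],[0,0,0],[0,0,0],[0,0,7],[0,0,14],[0,0,21],[0,0,28],[0,0,35],[0,0,42]]}'
python3 - <<'E'
from h import *
im,d,R,t=snap("wrist","pics/w4.png");look("wrist",["drawer_handle","knob","knob_pointer"],R,t); print(R,t)
im,d,R,t=snap("side");look("side",["drawer_handle","knob","knob_pointer"],R,t)
E
```

```text
t: 7.35
tcp_pos: [0.5276, -0.1795, 0.1795]
tool_rot: [-0.0, 0.92, 0.393, -0.001]
wrist_force: [-0.8, -0.7, 0.8]
grip_width: 0.0343
gripper_force: 0.0
wrist drawer_handle place [([0.4247, -0.1735, 0.0619], 0.58)]
wrist drawer_handle find [([0.5013, -0.1696, 0.0196], 0.89)]
wrist knob place []
wrist knob find [([0.5337, -0.1741, 0.0301], 0.96)]
wrist knob_pointer place [([0.5474, -0.158, 0.0488], 0.69)]
wrist knob_pointer find [([0.5307, -0.1661, 0.0322], 0.89)]
[[ 6.91482948e-01  7.22391630e-01 -1.29035835e-03]
 [ 7.22392570e-01 -6.91483012e-01  4.68353786e-04]
 [-5.53926022e-04 -1.25600394e-03 -9.99999058e-01]] [ 0.5275792  -0.17951735  0.17954185]
side drawer_handle place [([0.4276, -0.1758, 0.0612], 0.74)]
side drawer_handle find [([0.5132, -0.1701, 0.0428], 0.66)]
side knob place []
side knob find [([0.5238, -0.1646, 0.0394], 0.66)]
side knob_pointer place [([0.5561, -0.1578, 0.0438], 0.57)]
side knob_pointer find []
```

View pics/w4.png

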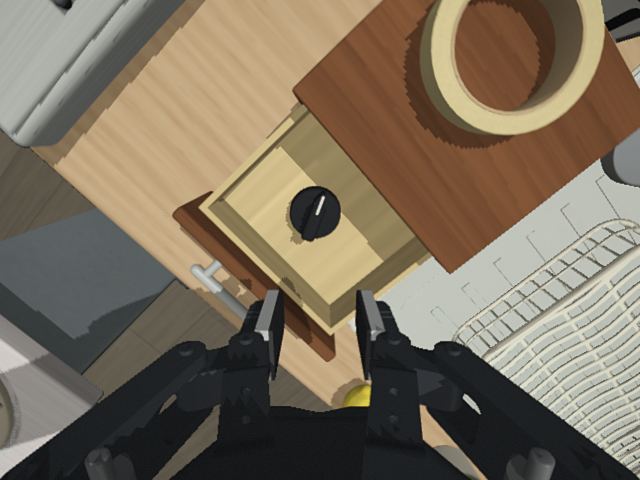

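The knob's centre is near (315,212) and its pointer near (323,195), about 18° right of tool x. I'll refine this with the depth data.

```bash
cat >> h.py <<'E'
def cloud(u0,u1,v0,v1,d,R,t,name="wrist"):
    c=bot.camera_params(name); f=240/np.tan(np.radians(c["vertical_fov"])/2)
    K=np.array([[f,0,c["cx"]],[0,f,c["cy"]],[0,0,1]]); vv,uu=np.mgrid[v0:v1,u0:u1]; z=d[v0:v1,u0:u1].ravel()
    a=cv2.undistortPoints(np.stack([uu.ravel(),vv.ravel()],1)[:,None].astype(float),K,np.array([c["k1"],0,0,0,0.]))[:,0]
    P=np.c_[a*z[:,None],z]; m=np.array(c["mount"]); W=(P@m[:3,:3].T+m[:3,3])@R.T+t
    return W, np.stack([uu.ravel(),vv.ravel()],1), z>0
def knobfit(im,d,R,t,u0,u1,v0,v1,zf=0.015):
    W,px,ok=cloud(u0,u1,v0,v1,d,R,t); dark=im[px[:,1],px[:,0]].max(1)<70
    h=W[:,2]-zf
    top=W[ok&(h>0.028)&(h<.045)]; sk=W[ok&dark&(h>0.011)&(h<.022)]
    allk=W[ok&(h>.008)&(h<.045)&dark]
    r=cv2.minAreaRect(top[:,:2].astype(np.float32)*1000)
    print("top",len(top),top.mean(0).round(4),"rect",r,np.cov((top[:,:2]*1e3).T).round(0).tolist())
    ev,V=np.linalg.eigh(np.cov(top[:,:2].T)); print("yaw",np.degrees(np.arctan2(V[1,1],V[0,1])))
    (cx,cy),rad=cv2.minEnclosingCircle(sk[:,:2].astype(np.float32)*1000); print("skirt",len(sk),cx,cy,rad,sk[:,2].mean())
    w=im[px[:,1],px[:,0]].min(1)>140; w&=ok&(h>.025)&(h<.045); print("white line",W[w].mean(0).round(4) if w.any() else None,w.sum())
E
python3 - <<'E'
from h import *
im,d,R,t=snap("wrist"); knobfit(im,d,R,t,280,350,175,250)
E
```

```text
top 652 [ 0.531 -0.169  0.049] rect ((531.5617065429688, -168.95851135253906), (43.78004455566406, 12.03196907043457), 26.08074188232422) [[114.0, 50.0], [50.0, 35.0]]
yaw -154.06501376878438
skirt 1357 531.3243408203125 -168.1420135498047 23.162181854248047 0.031315359588130795
white line [ 0.5423 -0.1636  0.0498] 53
```

```bash
python3 -m handwheel '{"gripper":[0.4,0.4,0.4,0.4,0.4,0.4,0.4,0,0,0],"translation":[[0.4,-0.2,0.4],[0.4,-0.2,1.4],[0.4,-0.2,2.8],[0.4,-0.2,4.2],[0.4,-0.2,5.4],[0.4,-0.2,5.8],[0.4,-0.2,5.8],[0.4,-0.2,5.8],[0.4,-0.2,5.8],[0.4,-0.2,5.8]],"rot":[[0,0,7],[0,0,14],[0,0,20],[0,0,20],[0,0,20],[0,0,20],[0,0,20],[0,0,20],[0,0,20],[0,0,20]]}' 80
```

```text
t: 8.93
tcp_pos: [0.5315, -0.1696, 0.0374]
tool_rot: [0.001, 0.973, 0.23, 0.002]
wrist_force: [0.9, -0.6, 4.9]
grip_width: 0.0094
gripper_force: 80.1
```

```bash
python3 -m handwheel '{"gripper":[0,0,0,0],"translation":[[0,0,0],[0,0,0],[0,0,-0.6],[0,0,-1.2]],"rot":[[0,0,0],[0,0,0],[0,0,0],[0,0,0]]}' 80
```

```text
t: 9.27
tcp_pos: [0.5302, -0.1689, 0.0661]
tool_rot: [-0.0, 0.973, 0.23, -0.0]
wrist_force: [0.6, -1.1, 0.1]
grip_width: 0.0098
gripper_force: 79.4
```

```bash
python3 -m handwheel '{"gripper":[0,0,0,0,0,0,0,0,0,0],"translation":[[0,0,-1.4],[0,0,-2.8],[0.3,-0.9,-4],[0.7,-2.4,-4.8],[1,-3.9,-5.4],[1.3,-5.4,-5.8],[1.7,-6.9,-5.8],[2,-8.4,-5.8],[2.3,-9.9,-5.8],[2.7,-11.3,-5.8]],"rot":[[0,0,0],[0,0,0],[0,0,4],[0,0,8],[0,0,12],[0,0,16],[0,0,20],[0,0,24],[0,0,28],[0,0,28]]}' && python3 -m handwheel '{"gripper":[0,0,0,0],"translation":[[0.6,-0.8,0],[0.9,-0.9,0],[0.9,-0.9,0],[0.9,-0.9,0]],"rot":[[0,0,0],[0,0,0],[0,0,0],[0,0,0]]}'
python3 - <<'E'
from h import *
im,d,R,t=snap("wrist","pics/w5.png");look("wrist",["bezel","spindle_tip","gas_ring","knob","knob_pointer","knob_hole"],R,t); print(R,t)
E
```

```text
t: 10.1
tcp_pos: [0.4632, 0.1156, 0.2114]
tool_rot: [-0.0, 1.0, -0.014, 0.001]
wrist_force: [0.2, -0.4, -0.5]
grip_width: 0.0097
gripper_force: 79.3
t: 10.43
tcp_pos: [0.4875, 0.1353, 0.2105]
tool_rot: [0.0, 1.0, -0.013, 0.0]
wrist_force: [-0.1, -0.4, -0.0]
grip_width: 0.0095
gripper_force: 79.3
wrist bezel place [([0.4565, 0.1413, 0.0659], 0.92), ([0.5443, 0.138, 0.0056], 0.36)]
wrist bezel find [([0.5684, 0.1374, 0.0606], 0.57)]
wrist spindle_tip place [([0.4527, 0.1443, 0.0656], 0.19)]
wrist spindle_tip find []
wrist gas_ring place [([0.5475, 0.1424, 0.0039], 0.92)]
wrist gas_ring find []
wrist knob place [([0.4856, 0.1313, 0.1868], 0.88)]
wrist knob find [([0.4956, 0.1328, 0.2045], 0.59), ([0.4274, 0.3885, 0.0375], 0.37)]
wrist knob_pointer place [([0.504, 0.1383, 0.2227], 0.85)]
wrist knob_pointer find [([0.4958, 0.1384, 0.2055], 0.58)]
wrist knob_hole place [([0.4881, 0.1338, 0.1874], 0.63)]
wrist knob_hole find [([0.4997, 0.1333, 0.2056], 0.89), ([0.5721, 0.1359, 0.0652], 0.24)]
[[ 9.99680965e-01 -2.52579082e-02  8.43766470e-05]
 [-2.52578837e-02 -9.99680930e-01 -2.79746207e-04]
 [ 9.14155290e-05  2.77525782e-04 -9.99999957e-01]] [0.48745453 0.13531499 0.21046891]
```

View pics/w5.png

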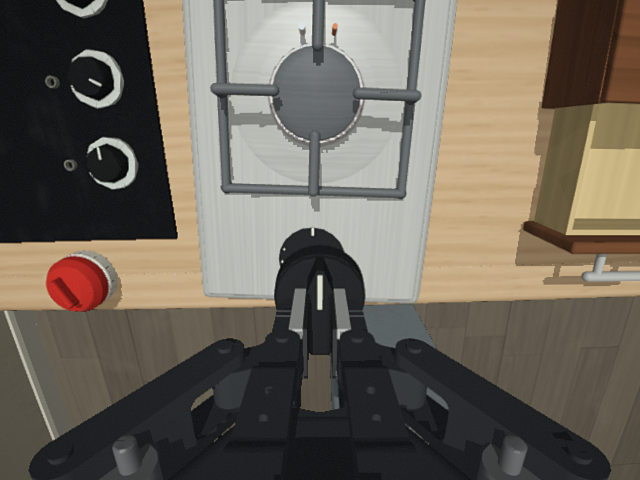

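The knob is centred in the fingers (bar at u≈320, pointer up in the picture), but it hides the spindle. The bezel rim and off tick show at (313,232), and the pan support looks turned about 2° relative to the tool. I'll back off along −x to see the spindle.

```bash
python3 -m handwheel '{"gripper":[0,0,0,0,0],"translation":[[-1.4,0,0],[-2.6,0,0],[-2.8,0,0],[-2.8,0,0],[-2.8,0,0]],"rot":[[0,0,1],[0,0,1],[0,0,1],[0,0,1],[0,0,1]]}'
python3 - <<'E'
from h import *
im,d,R,t=snap("wrist","pics/w6.png");look("wrist",["bezel","spindle_tip","gas_ring","knob"],R,t); print(R,t)
np.savez("w6",im=im,d=d,R=R,t=t)
W,px,ok=cloud(0,640,0,330,d,R,t)
s=W[ok&(abs(W[:,2]-.098)<.008)&(W[:,0]>.49)]; print("support",len(s),cv2.minAreaRect((s[:,:2]*1e3).astype(np.float32)))
near=ok&(np.hypot(W[:,0]-.457,W[:,1]-.141)<.04)
dark=im[px[:,1],px[:,0]].max(1)<60
b=W[near&dark&(abs(W[:,2]-.065)<.006)]; print("bezel",len(b),cv2.minEnclosingCircle((b[:,:2]*1e3).astype(np.float32)),b[:,2].mean())
s=W[near&(W[:,2]>.076)&(W[:,2]<.1)]; print("spindle",len(s),s.mean(0),s.min(0),s.max(0)); tp=s[s[:,2]>s[:,2].max()-.006]; print(tp.mean(0),len(tp),cv2.minEnclosingCircle((tp[:,:2]*1e3).astype(np.float32)))
p=px[near&(W[:,2]>.076)&(W[:,2]<.1)]; print("px",p.min(0),p.max(0))
E
```

```text
t: 11.5
tcp_pos: [0.4182, 0.1376, 0.2107]
tool_rot: [-0.0, 1.0, -0.021, 0.001]
wrist_force: [-0.1, 1.2, -0.4]
grip_width: 0.0097
gripper_force: 79.3
wrist bezel place [([0.4551, 0.1417, 0.0635], 0.68), ([0.4169, 0.1326, 0.188], 0.3)]
wrist bezel find [([0.5145, 0.1381, 0.0591], 0.8)]
wrist spindle_tip place [([0.4512, 0.1381, 0.0856], 0.58)]
wrist spindle_tip find [([0.4552, 0.1379, 0.0815], 0.44)]
wrist gas_ring place [([0.5459, 0.1381, 0.0013], 0.94)]
wrist gas_ring find [([0.5179, 0.1417, 0.0667], 0.9)]
wrist knob place [([0.4181, 0.1348, 0.185], 0.72)]
wrist knob find [([0.4263, 0.1345, 0.2056], 0.59)]
[[ 9.99091111e-01 -4.26022813e-02  1.41339181e-03]
 [-4.26023982e-02 -9.99092104e-01  5.26986011e-05]
 [ 1.40986352e-03 -1.12864585e-04 -9.99999000e-01]] [0.41818638 0.13758001 0.2106677 ]
support 901 ((543.2283325195312, 138.4039764404297), (8.097267150878906, 49.50267791748047), 86.51834869384766)
bezel 3453 ((455.0296630859375, 143.47015380859375), 30.083051681518555) 0.06559276236884788
spindle 105 [0.45419798 0.14329083 0.0844375 ] [0.44996047 0.13869746 0.07817637] [0.45706484 0.14785379 0.08689676]
[0.45387644 0.14329614 0.08507463] 93 ((454.441162109375, 143.27561950683594), 4.968137741088867)
px [305 185] [316 194]
```

View pics/w6.png

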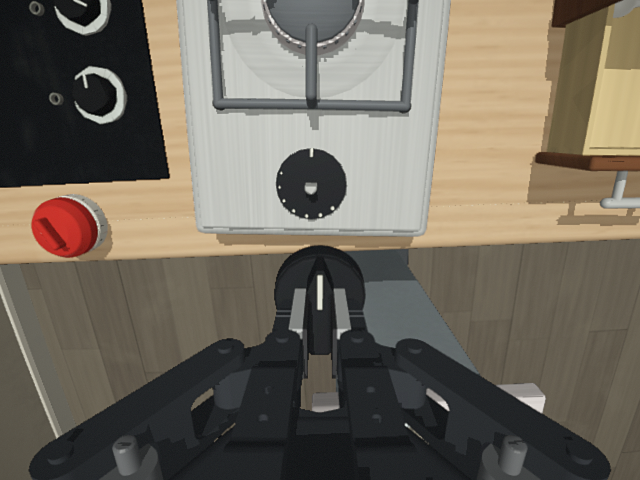

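The bezel centre is at (311,184) with the spindle tip at (310,189), and the tick is at (311,153). The cloud gives the axis at (0.455, 0.1434), tip z 0.085, and a ring yaw of about −3.4°. Next I'll measure the knob in the hand with the same camera.

Run:
```python
from h import *
from scipy.optimize import least_squares
f=np.load("w6.npz"); im,d,R,t=f["im"],f["d"],f["R"],f["t"]
W,px,ok=cloud(265,375,240,360,d,R,t); T=(W-t)@R  # tool coords
dark=im[px[:,1],px[:,0]].max(1)<70
h=-T[:,2]
m=ok&(h>-.03)&(h<.03)
print(np.histogram(h[m],bins=30,range=(-.03,.03)))
sk=T[m&dark&(h>-.012)&(h<0.001)]
print("skirt top z",np.median(sk[:,2]),sk[:,0].max(),sk[:,1].min(),sk[:,1].max())
hull=cv2.convexHull((sk[:,:2]*1e3).astype(np.float32))[:,0]; 
fr=hull[hull[:,0]>5]
for rr in (None,23.5):
  r=least_squares(lambda p:np.hypot(fr[:,0]-p[0],fr[:,1]-p[1])-(p[2] if rr is None else rr),[0,0,23],loss="soft_l1"); print(r.x)
top=T[m&(h>.008)&(h<.016)&(abs(T[:,1])<.008)&(T[:,0]>0.008)]; print("bar top",top.mean(0),top.max(0),top.min(0))
w=px[m&(im[px[:,1],px[:,0]].min(1)>140)&(h>.005)&(abs(T[:,1])<.005)]; q=T[m&(im[px[:,1],px[:,0]].min(1)>140)&(h>.005)&(abs(T[:,1])<.005)]
print("line",q.mean(0),q.min(0),q.max(0),np.polyfit(q[:,0],q[:,1],1))
```

```text
(array([   0,    0,    0,    0,   49,  111,  121,  131,  122,  141,  281,
        920, 1176,   36,   41,   40,   44,   75,   98,  145, 1052,  959,
        131,  160,  135,  185,  162,  197,  186,  195]), array([-0.03 , -0.028, -0.026, -0.024, -0.022, -0.02 , -0.018, -0.016,
       -0.014, -0.012, -0.01 , -0.008, -0.006, -0.004, -0.002,  0.   ,
        0.002,  0.004,  0.006,  0.008,  0.01 ,  0.012,  0.014,  0.016,
        0.018,  0.02 ,  0.022,  0.024,  0.026,  0.028,  0.03 ]))
skirt top z 0.006027649197796473 0.022898159955816642 -0.023057231274121775 0.023070620083071855
[-0.33408865  0.07328753 23.23793066]
[-0.67001912  0.07522934 23.        ]
bar top [ 1.39216098e-02  9.79399521e-05 -1.17158468e-02] [ 0.02265847  0.00791792 -0.00800369] [ 0.00801797 -0.00799457 -0.01589691]
line [ 1.27421417e-02  6.59436205e-05 -1.21838495e-02] [ 0.0039299  -0.0009899  -0.01346503] [ 0.02051843  0.00121438 -0.0102836 ] [ 0.01316302 -0.00010178]
```

```bash
python3 -m handwheel '{"gripper":[0,0,0,0,0,0,0],"translation":[[0.7,-0.15,0.5],[1.48,-0.3,1.5],[1.48,-0.3,2.7],[1.48,-0.3,3.6],[1.48,-0.3,3.9],[1.48,-0.3,3.9],[1.48,-0.3,3.9]],"rot":[[0,0,1],[0,0,1],[0,0,1],[0,0,1],[0,0,1],[0,0,1],[0,0,1]]}'
python3 - <<'E'
from h import *
im,d,R,t=snap("side");cv2.imwrite("pics/s7.png",cv2.resize(im[200:320,240:400,::-1],(800,600),interpolation=cv2.INTER_CUBIC)); look("side",["knob","bezel","spindle_tip"],R,t); print(R,t)
E
```

```text
t: 12.53
tcp_pos: [0.4553, 0.1435, 0.1136]
tool_rot: [-0.0, 1.0, -0.03, 0.0]
wrist_force: [0.2, 0.4, 0.1]
grip_width: 0.0095
gripper_force: 79.3
side knob place [([0.4559, 0.1423, 0.0901], 0.56)]
side knob find [([0.4432, 0.1504, 0.1047], 0.67), ([0.5036, -0.182, 0.041], 0.19)]
side bezel place [([0.4524, 0.1421, 0.0627], 0.75), ([0.4815, 0.1421, 0.1265], 0.66)]
side bezel find [([0.5181, 0.186, 0.0565], 0.91)]
side spindle_tip place [([0.4548, 0.1385, 0.0894], 0.16)]
side spindle_tip find []
[[ 9.98191599e-01 -6.01069667e-02  8.26869348e-04]
 [-6.01070220e-02 -9.98191938e-01  4.22285341e-05]
 [ 8.22836088e-04 -9.18528221e-05 -9.99999657e-01]] [0.45528991 0.14350017 0.11355572]
```

View pics/s7.png

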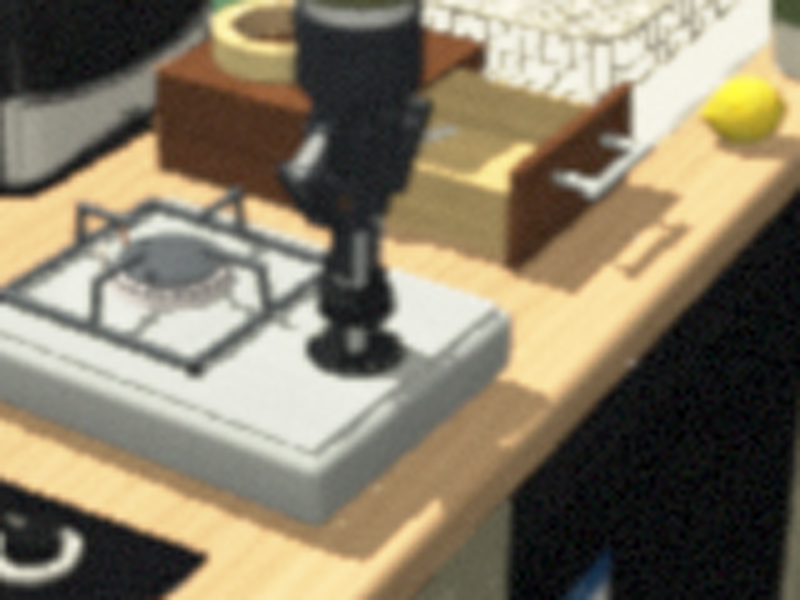

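The knob hovers directly over the spindle: knob at (355,300), with the steel spindle visible under it at (357,335). Now I'll lower it gently.

```bash
python3 -m handwheel '{"gripper":[0,0,0,0,0,0],"translation":[[0,0,0.15],[0,0,0.3],[0,0,0.45],[0,0,0.6],[0,0,0.6],[0,0,0.6]],"rot":[[0,0,0],[0,0,0],[0,0,0],[0,0,0],[0,0,0],[0,0,0]]}' 100
```

```text
t: 13.38
tcp_pos: [0.4548, 0.1434, 0.0975]
tool_rot: [0.0, 1.0, -0.03, -0.0]
wrist_force: [0.6, 0.1, -0.5]
grip_width: 0.0092
gripper_force: 102.8
```

```bash
python3 -m handwheel '{"gripper":[0,0,0,0,0,0],"translation":[[0,0,0.08],[0,0,0.16],[0,0,0.24],[0,0,0.3],[0,0,0.3],[0,0,0.3]],"rot":[[0,0,0],[0,0,0],[0,0,0],[0,0,0],[0,0,0],[0,0,0]]}' 100
python3 -m handwheel '{"gripper":[0,0,0,0],"translation":[[0,0,0.06],[0,0,0.1],[0,0,0.1],[0,0,0.1]],"rot":[[0,0,0],[0,0,0],[0,0,0],[0,0,0]]}' 100
```

```text
t: 13.88
tcp_pos: [0.4549, 0.1435, 0.0906]
tool_rot: [-0.0, 1.0, -0.03, 0.0]
wrist_force: [-1.0, -0.9, 6.5]
grip_width: 0.0089
gripper_force: 103.6
t: 14.22
tcp_pos: [0.4551, 0.1435, 0.089]
tool_rot: [-0.0, 1.0, -0.03, 0.001]
wrist_force: [-4.9, -1.2, 16.2]
grip_width: 0.0089
gripper_force: 105.3
```

```bash
python3 -m handwheel '{"gripper":[0,0,0,0,0,0],"translation":[[0,0,0.05],[0,0,0.08],[0,0,0.08],[0,0,0.08],[0,0,0.08],[0,0,0.08]],"rot":[[0,0,0],[0,0,0],[0,0,0],[0,0,0],[0,0,0],[0,0,0]]}' 110
python3 - <<'E'
from h import *
im,d,R,t=snap("wrist","pics/w8.png");look("wrist",["knob","knob_pointer","bezel"],R,t)
W,px,ok=cloud(265,375,200,360,d,R,t); T=(W-t)@R
m=ok&(im[px[:,1],px[:,0]].max(1)<70)&(T[:,2]>0)&(T[:,2]<.011)&(np.hypot(T[:,0],T[:,1])<.03); print("skirt top tool z",np.median(T[m][:,2]),"world",np.median(W[m][:,2]),m.sum())
m=ok&(np.hypot(W[:,0]-.455,W[:,1]-.1434)<.035)&(W[:,2]<.07); print("bezel z",np.median(W[m][:,2]),m.sum())
E
```

```text
t: 14.72
tcp_pos: [0.4553, 0.1436, 0.0885]
tool_rot: [-0.0, 1.0, -0.03, 0.002]
wrist_force: [-9.5, -1.7, 33.4]
grip_width: 0.0088
gripper_force: 111.3
wrist knob place [([0.4512, 0.1392, 0.0664], 0.77), ([0.5475, 0.1389, 0.0021], 0.73)]
wrist knob find [([0.4662, 0.1389, 0.083], 0.75)]
wrist knob_pointer place [([0.4733, 0.1436, 0.0987], 0.61)]
wrist knob_pointer find [([0.4631, 0.1456, 0.0828], 0.78)]
wrist bezel place []
wrist bezel find [([0.5244, 0.1382, 0.0603], 0.63)]
skirt top tool z 0.006055078055954033 world 0.08252247516592473 2545
bezel z 0.06514852869975038 4086
```

View pics/w8.png

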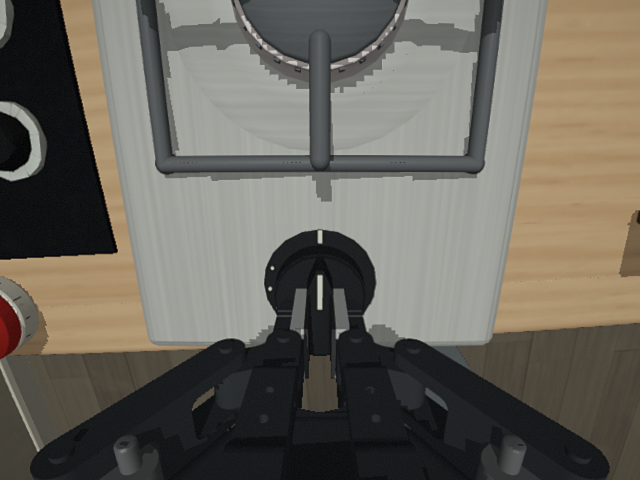

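The pointer at (320,262) lines up with the off tick at (320,237). The skirt top is 17.4 mm above the bezel (18 expected when pressed), so the knob is home and at the stop. I'll ease the push to about 22 N and hand in.

```bash
python3 -m handwheel '{"gripper":[0,0,0,0],"translation":[[0,0,-0.04],[0,0,-0.04],[0,0,-0.04],[0,0,-0.04]],"rot":[[0,0,0],[0,0,0],[0,0,0],[0,0,0]]}' 110 && python3 -c "
from h import *
im,d,R,t=snap('scene'); look('scene',['drawer_handle','lemon','mug'],R,t)
print(bot.sense()['wrist_force'],bot.sense()['tcp_pos'])
print(bot.job_done())"
```

```text
t: 15.4
tcp_pos: [0.4552, 0.1435, 0.0888]
tool_rot: [-0.0, 1.0, -0.03, 0.001]
wrist_force: [-7.0, -1.1, 25.6]
grip_width: 0.0083
gripper_force: 109.8
scene drawer_handle place [([0.4285, -0.1749, 0.0587], 0.56)]
scene drawer_handle find [([0.5181, -0.1774, 0.0357], 0.64)]
scene lemon place [([0.4129, -0.3714, 0.0012], 0.68)]
scene lemon find [([0.4002, -0.3619, 0.0358], 0.68)]
scene mug place [([0.4178, -0.5489, 0.0005], 0.85)]
scene mug find [([0.4062, -0.5223, 0.0708], 0.73)]
[-5.84131697 -1.42377512 24.78654954] [0.45519936 0.14355141 0.08879646]
the job is handed in; nothing more can be done
None
```

I handed the job in at about 15.5 s: the drawer is fully out, and the knob is home on the spindle with its pointer at the off tick, held pressed in at the stop by the gripper at about 25 N; the mug, lemon and timer were not touched.

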